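# Switch the bag sealer off, then shut its arm

## Task

The blue bag sealer has been left switched on with its arm up: press in the upper half of the red rocker on its front with your fingertips to switch it off, and only then push the arm down by the black grip at its end until it is fully shut, because shutting it on a live sealer fires the heating wire. Press lightly and grasp or lift nothing; leave the time knob beside the rocker as it is set and the things lying round the sealer where they are, then draw clear.

Things in the scene. Friction and masses are not known exactly. Their poses are not given: they have to be found in the camera images.
- impulse_sealer: Blue bag sealer, 364 long, 96 deep, body 58 high, fixed on the bench; its start turns about the cord's entry at the right rear. Origin: centre of its underside. +x from its front face (33 mm before the origin, towards the robot) to its back, +y along it to the arm's grip end (left), +z up. On the front, from the right: red rocker, painted lamp, time knob 57 mm left of the rocker.
- impulse_sealer_power (a joint): Red power rocker, rad, 14 wide, 22 high, 3 to 5 mm proud of the front, pivoting in its middle, 31 mm above the bench. +0.157: upper half standing out = ON (start). -0.157: upper half pressed in = OFF (under -0.1 counts). No spring, stays as put; about 2 N at rocker_upper turns it, 3 mm of travel along the sealer's +x. A finger also bearing on the lower half blocks it.
- rocker_upper (a point): The spot to press: on the face of the rocker's upper half, in the middle of its width, 7 mm above the rocker's pivot axis, about 38 mm above the bench. Moves with the rocker; axes as the sealer's at rocker value 0.
- impulse_sealer_arm (a joint): The sealing arm, rad: 0 = shut, jaw down on the bar; start 0.36 to 0.58 (up); stop at 0.663. Hinged at the right end of the sealer about its x axis; friction holds it wherever it is left (no spring); 1 to 3 N downwards at the grip moves it, with a hard stop at 0.
- hinge_axis (a point): Point on the arm's hinge axis, in the middle of the arm's width: 14, -144, 88 mm from the sealer's origin in its own frame. The axis runs along the sealer's x. Fixed.
- grip_top (a point): Top of the black grip at the arm's free end (grip 28 wide, 73 long along the arm, from 36 mm before this point to 37 mm beyond it). 289 mm from the hinge axis along the arm and 28 mm above it, square to the arm; moves with the arm. When shut it is 116 mm above the bench, at x 14, y 145 mm in the sealer's frame.
- knob_mark (a point): Pointer mark on the rim of the black time knob, 9.5 mm from its axis (knob 22 across, standing out to 47 mm before the sealer's origin; axis 31 mm above the bench, at y -61 mm in the sealer's frame). A slight touch turns the knob and moves this mark. Leave it.
- marker: White marker pen with a red cap, 17 x 135 x 16, lying in front of the sealer's right end. Origin: centre of its underside. Loose bystander.
- label_roll: Roll of white labels, 87 mm across, 60 high, standing flat behind the sealer. Origin: centre of its underside. Loose bystander.
- tape_brown: Roll of brown packing tape, 113 mm across, 48 high, lying flat left of the sealer. Origin: centre of its underside. Loose bystander.
- scissors: Scissors with blue handles, 87 x 199 x 9, lying flat left of the sealer. Origin: centre of their underside. Loose bystander.

How it is judged:
On the way, in this order (a step that is already met when the one before it is completed fails the run):
1. the rocker is off while the arm is still up (value of joint impulse_sealer_power below -0.1 rad and value of joint impulse_sealer_arm above 0.3 rad), for 0.2 s.
2. the arm is fully shut with the rocker still off (value of joint impulse_sealer_power below -0.1 rad and value of joint impulse_sealer_arm below 0.03 rad), for 0.2 s.
At the end, for the whole second after the job is handed in: The rocker is off (under -0.1 rad), the arm is shut (under 0.03 rad, 9 mm at the grip), the time knob is within 3 mm at its rim of where it was set, and the four loose things are within 15 mm of where they lay (all of step 2 and distance of knob_mark from where it was at the start of the episode below 0.003 m and distance of each of marker, label_roll, tape_brown, scissors from where it was at the start of the episode below 0.015 m); the robot touches nothing.
It fails at once if the arm is brought down (under 0.1 rad) while the sealer is switched on (rocker over -0.05 rad) (value of joint impulse_sealer_arm below 0.1 rad and value of joint impulse_sealer_power above -0.05 rad).
It fails at once if the arm is lifted (over 0.63 rad) (value of joint impulse_sealer_arm above 0.63 rad).
It fails at once if the time knob is turned (its mark moves over 3 mm) (distance of knob_mark from where it was at the start of the episode above 0.003 m).
It fails at once if the sealer is pressed hard (over 50 N from the robot) (contact force between any of the fingers, the arm and impulse_sealer above 50 N).
It fails at once if the marker, label roll, brown tape or scissors is moved, lifted or knocked (over 15 mm) (distance of any of marker, label_roll, tape_brown, scissors from where it was at the start of the episode above 0.015 m).
It also fails if it takes over 61 s, if anything falls off the work surface, if the arm or the gripper's body presses on something with over 40 N, if the wrist force passes 120 N, or if a joint passes its speed limit or range.

## Robot

A 7-joint arm with a two-finger parallel gripper is mounted at the origin on a cart in front of the work surface, level with it; the furniture and walls round the work are solid. World frame = base frame: x ahead of the robot, y to its left, z up, the work surface at z = 0. Lengths are in m, angles in rad, forces in N, time in s.
With the tool pointing down it reaches from about 0.4 to 0.9 m from the base axis. Payload 5.6 kg.
Tool frame: the origin (TCP) lies at the very end of the fingers, on their centre line; the grasp point (between the pads) lies 19 mm behind it; z points along the fingers, y is the line along which they close (so a half turn about z gives the same grasp; the last joint's range is limited). The gripper opens to 92 mm and grips with 3 to 60 N. Pads are 20 mm wide; open, the fingers measure 128 mm over their backs; the gripper's body (75 mm by 189 mm) begins 69 mm behind the grasp point.
Start: joints at [-1.203, 0.468, -0.012, 1.603, 0.006, 1.071, -0.056], TCP at [0.26, 0.596, 0.215] pointing down, gripper open.
Joint ranges: [-2.53, 2.53], [-0.31, 2.02], [-1.57, 1.55], [0.28, 2.44], [-1.29, 4.43], [0.15, 1.84], [-2.92, 2.92]. Speed limits (rad/s): [2.57, 2.57, 3.14, 3.14, 3.14, 3.14, 3.14].

## Interface

Orientations are given as a unit quaternion [w, x, y, z].
In Python, from plant import * gives the robot as it stands.
- The arm moves only by the shell command python3 -m pendant 'ROWS'. ROWS is a JSON object whose one key "commands" holds a list that holds one entry, the list of rows, each a list of 7 numbers: the turn, a rotation vector about the tool's x, y, z in units of 6 degrees (1.0 is 6 degrees), then the shift along the tool's x, y, z in m, then the opening, from 0 (shut) to 1 (fully open). A call has 1 to 10 rows; each row is the pose to reach, as a shift and turn from the pose commanded when the call began, along the tool's axes at that moment; what a row does not reach only later rows make up. A row lasts 1/12 s, in which the tool goes at most 41.7 mm and 7.16 degrees, less where a joint would pass 70% of its speed; a pose out of reach is approached as far as the arm can. A call with a gripper value outside its range is refused whole. The fingers move at their own pace and stop on an object; the grip force is fixed at half the most. Time passes only in rows, so rows that repeat a pose let the fingers close. It gives the time, the measured TCP pose, the force, the opening and the grip force at its end, in the units of the state.
- state(): the state, without advancing time (a new reading comes with each control period).
- camera(name): name is "scene" or "top"; returns (picture, depth): 384x512x3 uint8, red, green, blue; 384x512 float32, m along the optical axis (not along the pixel's ray), 0 where there is no reading.
- camera_info(name): a dict with "intrinsics" (3x3 intrinsics, pixels), "rvec" (rotation vector, rad) and "tvec" (3), from world to camera coordinates, as OpenCV has them. Camera axes: x right, y down, z forward; pixel columns grow to the right and rows downward; lengths in m; the calibration is good to about 2 mm. A picture is of the moment at which its call begins. camera_info takes no time and is no camera call.
- finish_job(): hands the job in; it is judged then, once.
The state is a dict: "t": time; "joints": joint angles; "qd": joint speeds; "effort": joint torques, N m; "tcp_pos": TCP position; "orientation": TCP orientation; "force": force on the tool from outside, world axes, zero at the start; "moment": the same for the moment, N m; "width": finger opening in m; "gripper_force": force on a finger pad.
Only numpy, scipy, OpenCV 4.12 (cv2) and the standard library are available. Lean on these libraries where they do the work, as an engineer would, in place of code of your own. Each camera call takes 0.05 s, during which the arm holds its last target. There are 200 camera calls.

## Working session

There is one attempt and no reset: what is moved stays moved. The work goes in short steps, Python scripts to look and compute and a shell command to move; the robot and the scene stay as the last step left them, time stands still between calls to the robot, and variables do not carry over. Pictures are saved under pics/ and viewed, at most 10 in all, crops included, and the job is handed in when it is done.

```bash
mkdir -p pics; ls
python3 - <<'E'
from plant import *
import cv2,numpy as np
for n in("scene","top"):
    p,d=camera(n); cv2.imwrite(f"pics/{n}0.png",cv2.cvtColor(p,cv2.COLOR_RGB2BGR)); np.savez(f"{n}0.npz",p=p,d=d)
    i=camera_info(n); print(n,i); R=cv2.Rodrigues(np.array(i["rvec"],float))[0]; print(-R.T@np.array(i["tvec"]))
print(state())
E
```

```text
pics
scene {'intrinsics': array([[455.2134349 ,   0.        , 255.61175553],
       [  0.        , 455.2134349 , 201.56834594],
       [  0.        ,   0.        ,   1.        ]]), 'rvec': array([ 2.42922601, -0.54608356,  0.20652173]), 'tvec': array([-0.45176347,  0.34182982,  1.21459609])}
[ 0.1862266  -0.61988849  1.17355845]
top {'intrinsics': array([[351.56616767,   0.        , 260.47078898],
       [  0.        , 351.56616767, 193.16056362],
       [  0.        ,   0.        ,   1.        ]]), 'rvec': array([ 2.09995043, -2.14709113,  0.19054915]), 'tvec': array([0.14566885, 0.59489547, 1.11458595])}
[0.38502768 0.13001601 1.20510224]
{'t': 0.1, 'joints': array([-1.20304536,  0.4682763 , -0.0115899 ,  1.60352026,  0.0059822 ,
        1.07137837, -0.05628255]), 'qd': array([-0.00053906, -0.00217549, -0.00065067, -0.00297602,  0.00098598,
       -0.00270971,  0.00114455]), 'effort': array([ 5.20468493e-04, -5.21642661e+01, -1.29155506e-02, -2.44369268e+01,
       -5.68511453e-02,  1.40710876e-02,  6.22077459e-05]), 'tcp_pos': array([0.25940285, 0.59543549, 0.21374856]), 'orientation': array([-1.07015437e-04,  2.03967565e-01,  9.78977341e-01, -7.66476723e-04]), 'force': array([-0.04702384,  0.32162079,  0.71520878]), 'moment': array([ 0.01155563,  0.04062141, -0.04442554]), 'gripper_force': 0.0, 'width': 0.0920763856204813}
```

View pics/scene0.png

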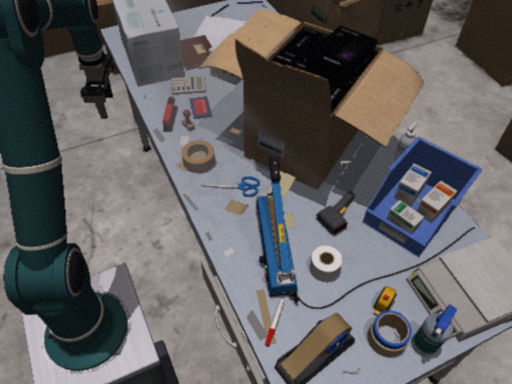

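View pics/top0.png

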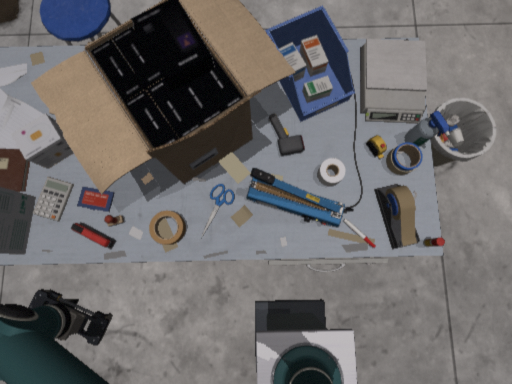

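The scene view shows the sealer from (265,195) to (285,290), with its grip at (276,168) and the marker at (275,322). In the top view it spans (250,180) to (340,215), with the grip at (262,175). I'll zoom in and measure from here.

```bash
cat > h.py <<'E'
import numpy as np,cv2
from plant import *
def cam(n):
    i=camera_info(n); return np.array(i["intrinsics"]),cv2.Rodrigues(np.array(i["rvec"],float))[0],np.array(i["tvec"],float)
def cloud(n,d):
    K,R,t=cam(n); v,u=np.mgrid[:384,:512]
    P=np.stack([(u-K[0,2])/K[0,0]*d,(v-K[1,2])/K[1,1]*d,d],-1)
    return (P-t)@R
def ray(n,u,v,z):
    K,R,t=cam(n); c=-R.T@t; r=R.T@np.array([(u-K[0,2])/K[0,0],(v-K[1,2])/K[1,1],1]); return c+r*(z-c[2])/r[2]
def proj(n,P):
    K,R,t=cam(n); q=(R@np.atleast_2d(P).T).T+t; q=q@K.T; return q[:,:2]/q[:,2:]
E
python3 - <<'E'
from h import *
out=[]
for n,(x,y,w,h) in dict(scene=(240,150,70,180),top=(235,155,150,100)).items():
    f=np.load(n+"0.npz"); p,d=f["p"],f["d"]; C=cloud(n,d)
    hsv=cv2.cvtColor(p,cv2.COLOR_RGB2HSV)
    m=cv2.inRange(hsv,(95,120,50),(118,255,255)); roi=np.zeros_like(m); roi[y:y+h,x:x+w]=1; m=m*roi
    k,l,s,c=cv2.connectedComponentsWithStats(m)
    for j in range(1,k):
        if s[j,4]>60:
            P=C[l==j]; print(n,s[j],P.min(0).round(3),P.max(0).round(3))
    if n=="top":
        Q=C[(m>0)&(abs(C[...,2]-.058)<.006)]; print(len(Q),cv2.minAreaRect((Q[:,:2]*1000).astype(np.float32)))
    r=((cv2.inRange(hsv,(0,140,60),(8,255,255))|cv2.inRange(hsv,(172,140,60),(180,255,255)))>0)*roi
    k,l,s,c=cv2.connectedComponentsWithStats(r.astype(np.uint8))
    for j in range(1,k):
        if s[j,4]>2: print(n,"red",s[j],c[j].round(1),C[l==j].mean(0).round(4))
f=np.load("scene0.npz")["p"][150:350,230:310]; g=np.load("top0.npz")["p"][160:250,240:380]
cv2.imwrite("pics/c1.png",cv2.resize(f[...,::-1],None,fx=3,fy=3,interpolation=2))
cv2.imwrite("pics/c2.png",cv2.resize(g[...,::-1],None,fx=5,fy=5,interpolation=2))
E
```

```text
scene [240 176  20  20 183] [ 0.186 -0.62  -0.006] [0.642 0.308 1.174]
scene [ 257  182   40  112 1806] [ 0.186 -0.62   0.023] [0.615 0.172 1.174]
scene red [269 329   5   1   5] [271. 329.] [ 0.4435 -0.2141  0.0146]
top [272 179  38  22 249] [ 0.385 -0.016  0.143] [0.612 0.13  1.205]
top [ 248  187   92   39 1076] [ 0.385 -0.123  0.033] [0.619 0.174 1.205]
859 ((571.3013305664062, 18.124496459960938), (315.041015625, 71.78152465820312), 70.96640014648438)
top red [364 237  11  10  39] [369.  241.7] [ 0.4317 -0.2278  0.0138]
```

View pics/c1.png

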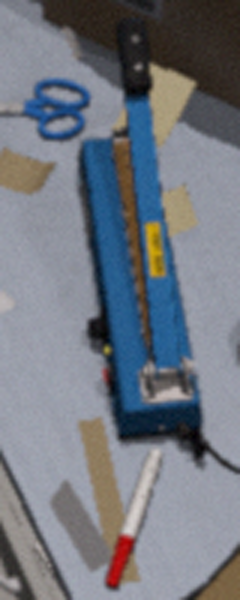

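View pics/c2.png

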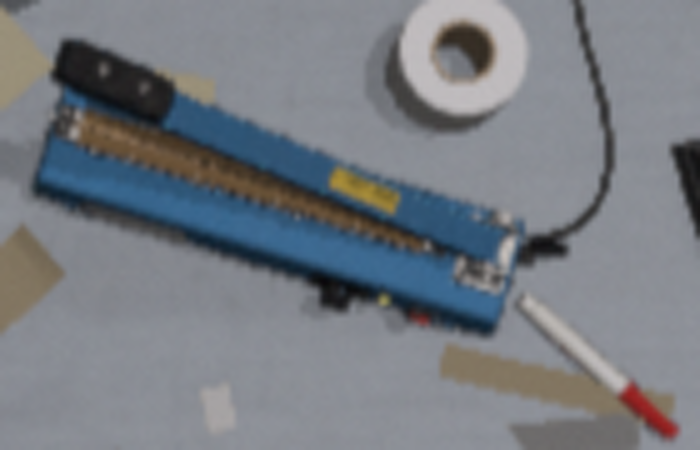

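The crops show the rocker at scene (265.7,276) / top (324,224), the knob at (262.3,260) / (307,218), and the lamp between them. The marker's white end lies just off the sealer's right front corner. Next I'll fit the pose.

Run:
```python
from h import *
def tri(us,ut):
    Ps=[]
    for n in("scene","top"):
        K,R,t=cam(n); Ps.append(K@np.c_[R,t])
    X=cv2.triangulatePoints(Ps[0],Ps[1],np.array(us,float).reshape(2,1),np.array(ut,float).reshape(2,1)); X=X[:3,0]/X[3]
    return X.round(4),(proj("scene",X)[0]-us).round(1),(proj("top",X)[0]-ut).round(1)
for nm,c1,c2 in[("rocker",(107,378),(420,320)),("knob",(97,330),(335,290)),("lamp",(108,350),(384,300))]:
    print(nm,*tri((230+(c1[0]-1)/3,150+(c1[1]-1)/3),(240+(c2[0]-2)/5,160+(c2[1]-2)/5)))
for n in("scene","top"):
    f=np.load(n+"0.npz"); p,d=f["p"],f["d"]; C=cloud(n,d); hsv=cv2.cvtColor(p,cv2.COLOR_RGB2HSV)
    m=(cv2.inRange(hsv,(95,120,30),(122,255,255))>0)&(d>0)&(C[...,0]>.4)&(C[...,0]<.68)&(C[...,1]<.21)&(C[...,1]>-.18)
    P=C[m]; z=P[:,2]
    th=np.deg2rad(19)
    # provisional yaw: axis along sealer +y
    F=P[(z>.012)&(z<.048)]
    T=P[(abs(z-.058)<.005)]
    print(n,"front/end pts",len(F),"top",len(T),"ztop",np.median(T[:,2]).round(4))
    for it in range(4):
        ey=np.array([np.sin(th),np.cos(th)]); ex=np.array([np.cos(th),-np.sin(th)])
        a=F[:,:2]@ex; b=F[:,:2]@ey
        G=F[(b>np.percentile(b,12)+.0)&(a<np.percentile(a,40)+.006)]
        vx,vy,x0,y0=cv2.fitLine(G[:,:2].astype(np.float32),cv2.DIST_HUBER,0,.001,.001).ravel()
        if vy<0: vx,vy=-vx,-vy
        th=np.arctan2(vx,vy)
    print(" ey angle",np.rad2deg(th).round(2),"front a",np.median(G[:,:2]@ex).round(4),len(G))
    a=T[:,:2]@ex;b=T[:,:2]@ey
    print(" top a",np.percentile(a,[0,2,98,100]).round(4),"b",np.percentile(b,[0,1,99,100]).round(4),"allb",np.percentile(P[:,:2]@ey,[0,.5,1,99,100]).round(4))
    k=(hsv[...,2]<60)&(d>0)&(C[...,2]>.12)&(C[...,0]>.5)&(C[...,0]<.7)&(C[...,1]<.25)&(C[...,1]>.05)&(C[...,2]<.28)
    Q=C[k];kk=(abs(Q[:,:2]@ex-np.median(Q[:,:2]@ex))<.03)
    Q=Q[kk]; print(" grip",len(Q),Q.mean(0).round(3),Q.min(0).round(3),Q.max(0).round(3))
```

```text
rocker [ 0.4944 -0.0753  0.0364] [-0.1  0. ] [ 0.  -0.2]
knob [ 0.5134 -0.02    0.0269] [ 0.6 -0.1] [-0.2  0.8]
lamp [ 0.5074 -0.0512  0.0411] [-0.1  0. ] [ 0.  -0.1]
scene front/end pts 203 top 965 ztop 0.058
 ey angle 18.53 front a 0.4997 90
 top a [0.4991 0.5011 0.5698 0.572 ] b [0.0354 0.0385 0.3491 0.3531] allb [0.0329 0.034  0.0347 0.3435 0.3531]
 grip 233 [0.612 0.121 0.234] [0.595 0.091 0.201] [0.635 0.155 0.254]
top front/end pts 56 top 832 ztop 0.0576
 ey angle 18.94 front a 0.4981 48
 top a [0.4984 0.4998 0.5645 0.5702] b [0.0451 0.0504 0.3574 0.3601] allb [0.0451 0.0484 0.0518 0.3558 0.3601]
 grip 238 [0.611 0.122 0.232] [0.579 0.052 0.161] [0.636 0.158 0.254]
```

```bash
python3 - <<'E'
from h import *
A=[]
for n in("scene","top"):
    d=np.load(n+"0.npz")["d"]; A.append(cloud(n,d)[d>0])
P=np.vstack(A)
P=P[(P[:,0]>.3)&(P[:,0]<.8)&(P[:,1]>-.3)&(P[:,1]<.75)&(P[:,2]<.7)]
print("max z(cm), rows x=.30.. step .04, cols y=-.30.. step .05")
for x in np.arange(.3,.8,.04):
    print("%.2f"%x,*["%3d"%(100*Q.max()) if len(Q:=P[(P[:,0]>=x)&(P[:,0]<x+.04)&(P[:,1]>=y)&(P[:,1]<y+.05)][:,2]) else "  ." for y in np.arange(-.3,.75,.05)])
E
cat >> h.py <<'E'
from scipy.spatial.transform import Rotation as Ro
TH=np.deg2rad(18.7); EY=np.array([np.sin(TH),np.cos(TH),0]); EX=np.array([np.cos(TH),-np.sin(TH),0]); EZ=np.array([0,0,1.])
O=.531*EX+.203*EY
def S(x,y,z): return O+x*EX+y*EY+z*EZ
def ori(tilt):   # tool y along EY, fingers tilted forward by tilt deg
    t=np.deg2rad(tilt); z=np.sin(t)*EX-np.cos(t)*EZ
    return Ro.from_matrix(np.c_[np.cross(EY,z),EY,z])
def delta(p,R,p0=None,R0=None):
    s=state(); q=s["orientation"]
    R0=R0 or Ro.from_quat(np.r_[q[1:],q[0]]); p0=s["tcp_pos"] if p0 is None else p0
    return (np.rad2deg((R0.inv()*R).as_rotvec())/6).round(2),R0.inv().apply(p-p0).round(4)
E
python3 -c "
from h import *
print(S(0,0,0),S(-38,-118,38)*0+S(-.038,-.118,.038))
R=ori(40); print(R.as_matrix().round(2))
print(delta(np.array([.43,.30,.30]),ori(0)))
print(delta(np.array([.36,.0,.25]),ori(40)))
print(delta(S(-.12,-.118,.12),R))"
```

```text
max z(cm), rows x=.30.. step .04, cols y=-.30.. step .05
0.30 -75 -75 -74 -11 -10 -74 -74 -74 -74 -74 -74 -74 -74 -74 -74 -74 -74  57  55  34 -74
0.34  -5  -5  -5  -5  -5  -5  -5  -5  -5 -74 -74 -74 -74 -74 -74 -74 -74 -75 -74 -74 -74
0.38   2   1   0   0   0   0   0   0   1   0   0   1   0   0   0   0   0   0   0   0   0
0.42   6   1   1   1   0   0   1   1   0   0   0   0   0   2   5   5   0   0   5   5   0
0.46  10   1   2   6   6   0   0   0   0   0   1   0   1   5   5   5   5   1   4   5   5
0.50  14   0   3  10  12   6   6   0   0   2   1   0   1   5   5   5   4   1   7   2   5
0.54  14   1   3  10  13  15  17  18   6   5   1   1   0   0   5   5  31  30   1   1   2
0.58  12   1   0   0   6  15  18  22  25  24   1   1  48  49   0  33  33  32   2   1   2
0.62   0   1   5   6   6   0   5  22  25  24   1  48  49  49  33  33  33  33  32   1   1
0.66   0   1   6   6   6   0   0   1   1  48  48  48  44  37  33  33  33  33  33   0   0
0.70   5   1   0   6   6   0   2   2  48  48  48  42  35  31  33  33  33  33  33  32   0
0.74   6   5   0   0   0   4   4   4  48  47  40  33  31  31  31  33  33  33  33  32   0
0.78   6   3   0   0   0   4   4   4  40  39  31  31  31  31  31  33  33  33  33  33   0
[0.56805309 0.02203819 0.        ] [ 0.49422677 -0.07754933  0.038     ]
[[-0.73  0.32  0.61]
 [ 0.25  0.95 -0.21]
 [-0.64  0.   -0.77]]
(array([-0.01,  0.  , -0.81]), array([-0.2744, -0.2029, -0.0859]))
(array([-0.3 , -6.66, -0.77]), array([-0.33  , -0.5058, -0.0354]))
(array([-0.3 , -6.66, -0.77]), array([-0.4023, -0.53  ,  0.0946]))
```

The carton face (48 cm tall) stands about 5 cm behind the grip, so I'll need care there. First I'll go to a waypoint with the fingers closed.

```bash
python3 -c "
from h import *
print(delta(np.array([.40,.30,.28]),ori(0)))"
python3 -m pendant '{"commands":[[[0,0,-0.8,-0.24,-0.21,-0.065,0],[0,0,-0.8,-0.24,-0.21,-0.065,0],[0,0,-0.8,-0.24,-0.21,-0.065,0],[0,0,-0.8,-0.24,-0.21,-0.065,0],[0,0,-0.8,-0.24,-0.21,-0.065,0],[0,0,-0.8,-0.24,-0.21,-0.065,0],[0,0,-0.8,-0.24,-0.21,-0.065,0],[0,0,-0.8,-0.24,-0.21,-0.065,0],[0,0,-0.8,-0.24,-0.21,-0.065,0],[0,0,-0.8,-0.24,-0.21,-0.065,0]]]}'
python3 -c "
from h import *
print(state()['joints'])
print(delta(np.array([.43,.0,.25]),ori(0)))
print(delta(np.array([.43,.0,.25]),ori(30)))"
```

```text
(array([-0.01,  0.  , -0.81]), array([-0.2469, -0.2148, -0.0659]))
t: 0.93
tcp_pos: [0.3967, 0.306, 0.28]
orientation: [0.0, 0.165, 0.986, 0.0]
force: [-0.5, 0.4, -0.6]
width: 0.027
gripper_force: 0.0
[-0.80829804  0.14441256  0.09405013  1.89078566 -0.01518155  1.10607457
  0.53092077]
(array([ 0.01,  0.  , -0.05]), array([-0.131 , -0.2785,  0.0298]))
(array([-0.  , -5.  , -0.05]), array([-0.131 , -0.2785,  0.0298]))
```

```bash
python3 -m pendant '{"commands":[[[0,-5,0,-0.13,-0.28,0.03,0],[0,-5,0,-0.13,-0.28,0.03,0],[0,-5,0,-0.13,-0.28,0.03,0],[0,-5,0,-0.13,-0.28,0.03,0],[0,-5,0,-0.13,-0.28,0.03,0],[0,-5,0,-0.13,-0.28,0.03,0],[0,-5,0,-0.13,-0.28,0.03,0],[0,-5,0,-0.13,-0.28,0.03,0],[0,-5,0,-0.13,-0.28,0.03,0],[0,-5,0,-0.13,-0.28,0.03,0]]]}'
python3 -c "
from h import *
print(state()['joints'])
for t in (30,40): print(delta(S(-.10,-.118,.12),ori(t)))"
```

```text
t: 1.77
tcp_pos: [0.4288, 0.0013, 0.2495]
orientation: [0.255, 0.157, 0.953, -0.042]
force: [-0.1, 0.4, 0.9]
width: 0.0002
gripper_force: 0.0
[-0.64546583 -0.23511578  0.28584918  2.42458962  0.68835702  0.6323232
  0.388951  ]
(array([ 0.  , -0.  , -0.01]), array([ 0.0428, -0.0538,  0.1248]))
(array([ 0.  , -1.67, -0.01]), array([ 0.0428, -0.0538,  0.1248]))
```

```bash
python3 -c "
from h import *
print(delta(S(-.06,-.118,.10),ori(30)))"
python3 -m pendant '{"commands":[[[0,0,0,0.03,-0.055,0.16,0],[0,0,0,0.03,-0.055,0.16,0],[0,0,0,0.03,-0.055,0.16,0],[0,0,0,0.03,-0.055,0.16,0],[0,0,0,0.03,-0.055,0.16,0],[0,0,0,0.03,-0.055,0.16,0]]]}'
python3 -c "
from h import *
print(state()['joints'])
for t in (30,40): print(delta(S(-.06,-.118,.034),ori(t)))"
```

```text
(array([ 0.  , -0.  , -0.01]), array([ 0.0182, -0.0538,  0.1621]))
t: 2.27
tcp_pos: [0.4475, -0.0335, 0.1932]
orientation: [0.26, 0.152, 0.952, -0.059]
force: [0.8, 0.2, -0.4]
width: 0.0002
gripper_force: 0.0
[ 0.25854447 -0.03038315 -0.45637082  2.43389873  0.80716955  0.38213243
  0.34831649]
(array([-0.26,  0.15,  0.16]), array([ 0.051 , -0.0215,  0.156 ]))
(array([-0.25, -1.52,  0.18]), array([ 0.051 , -0.0215,  0.156 ]))
```

```bash
python3 -m pendant '{"commands":[[[0,2.5,0,0.01,-0.02,0.05,0],[0,2.5,0,0.01,-0.02,0.05,0],[0,2.5,0,0.01,-0.02,0.05,0],[0,2.5,0,0.01,-0.02,0.05,0],[0,2.5,0,0.01,-0.02,0.05,0]]]}'
python3 -c "
from h import *
print(state()['joints'],state()['qd'])
for t in (15,): print(delta(S(-.07,-.118,.08),ori(t)))"
```

```text
t: 2.68
tcp_pos: [0.4567, -0.061, 0.1458]
orientation: [0.134, 0.16, 0.977, -0.039]
force: [-0.8, 0.2, -0.2]
width: 0.0004
gripper_force: 0.0
[ 0.35335592  0.15845806 -0.40927106  2.28420192  0.41325362  0.49777599
  0.8585035 ] [-0.02478275 -0.04434688  0.00710462  0.05029617  0.02042859 -0.0059936
 -0.0106318 ]
(array([-0.31,  0.15,  0.05]), array([ 0.0096, -0.0014,  0.0658]))
```

```bash
python3 -m pendant '{"commands":[[[-0.3,0.15,0.05,0.01,-0.001,0.066,0],[-0.3,0.15,0.05,0.01,-0.001,0.066,0],[-0.3,0.15,0.05,0.01,-0.001,0.066,0],[-0.3,0.15,0.05,0.01,-0.001,0.066,0]]]}'
python3 -c "
from h import *
print(state()['joints'])
for t in (15,): print(delta(S(-.07,-.118,.036),ori(t)))"
```

```text
t: 3.02
tcp_pos: [0.4615, -0.0664, 0.0798]
orientation: [0.128, 0.16, 0.979, -0.023]
force: [0.2, -0.1, 1.2]
width: 0.0005
gripper_force: 0.0
[ 0.29710928  0.30191684 -0.31662015  2.3164497   0.55948393  0.33698237
  0.74115387]
(array([-0.02, -0.01,  0.03]), array([0.0088, 0.0001, 0.043 ]))
```

```bash
python3 -m pendant '{"commands":[[[0,0,0,0.009,0,0.043,0],[0,0,0,0.009,0,0.043,0],[0,0,0,0.009,0,0.043,0],[0,0,0,0.009,0,0.043,0]]]}'
python3 - <<'E'
from h import *
print(state()['joints'])
print(delta(S(-.06,-.118,.036),ori(15)))
im=[]
for n,(x,y,w,h) in dict(scene=(225,220,80,80),top=(285,185,80,80)).items():
    p,d=camera(n); im.append(cv2.resize(p[y:y+h,x:x+w,::-1],(400,400),interpolation=2))
cv2.imwrite("pics/a1.png",np.hstack(im))
E
```

```text
t: 3.35
tcp_pos: [0.4659, -0.0681, 0.0384]
orientation: [0.13, 0.16, 0.978, -0.022]
force: [0.7, -0.2, -0.3]
width: 0.0005
gripper_force: 0.0
[ 0.1689828   0.3912647  -0.17245966  2.33454793  0.72438977  0.22241712
  0.57026241]
(array([-0.02,  0.03,  0.02]), array([-0.007 ,  0.0002,  0.0044]))
```

View pics/a1.png

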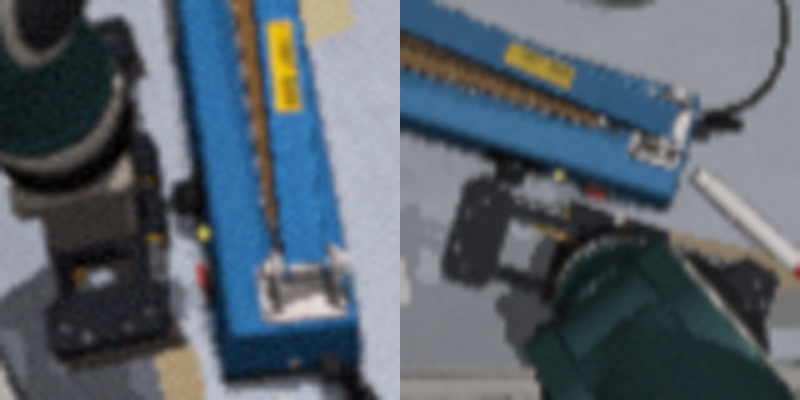

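The picture shows the rocker at scene (266,275) and top (324.4,223.6), which agrees with the earlier measurement. The gripper stands squarely in front of it, and the knob and marker are clear. Now I'll advance.

```bash
python3 -m pendant '{"commands":[[[0,0,0,-0.004,0,0.001,0],[0,0,0,-0.007,0,0.002,0],[0,0,0,-0.011,0,0.003,0],[0,0,0,-0.011,0,0.003,0],[0,0,0,-0.011,0,0.003,0]]]}'
python3 -c "
from h import *
print(state()['force'],delta(S(-.048,-.118,.036),ori(15)),(state()['tcp_pos']-O)@np.c_[EX,EY,EZ])"
```

```text
t: 3.87
tcp_pos: [0.4763, -0.0736, 0.0367]
orientation: [0.129, 0.162, 0.978, -0.023]
force: [0.1, 0.3, 0.1]
width: 0.0003
gripper_force: 0.0
[0.12628068 0.32186517 0.11031203] (array([-0.03,  0.01, -0.01]), array([-0.0078,  0.002 ,  0.0028])) [-0.05625666 -0.11997812  0.03673118]
```

```bash
python3 -m pendant '{"commands":[[[0,0,0,-0.001,0.001,0.0003,0],[0,0,0,-0.002,0.002,0.0005,0],[0,0,0,-0.003,0.002,0.001,0],[0,0,0,-0.004,0.002,0.001,0],[0,0,0,-0.005,0.002,0.0015,0],[0,0,0,-0.006,0.002,0.0018,0],[0,0,0,-0.006,0.002,0.0018,0]]]}'
python3 -c "
from h import *
print(state()['force'],(state()['tcp_pos']-O)@np.c_[EX,EY,EZ])"
python3 -m pendant '{"commands":[[[0,0,0,-0.001,0,0.0003,0],[0,0,0,-0.002,0,0.0005,0],[0,0,0,-0.002,0,0.0005,0]]]}'
python3 -c "
from h import *
print(state()['force'],(state()['tcp_pos']-O)@np.c_[EX,EY,EZ])"
```

```text
t: 4.45
tcp_pos: [0.4822, -0.0732, 0.036]
orientation: [0.128, 0.162, 0.978, -0.023]
force: [-1.0, 0.1, 1.6]
width: 0.0002
gripper_force: 0.3
[-1.01226931  0.13192526  1.57422817] [-0.05079402 -0.11779018  0.036038  ]
t: 4.7
tcp_pos: [0.4842, -0.074, 0.0362]
orientation: [0.129, 0.162, 0.978, -0.023]
force: [-1.7, 0.5, 1.9]
width: 0.0003
gripper_force: 1.2
[-1.69724776  0.54878901  1.87894696] [-0.04864686 -0.11786258  0.03618945]
```

```bash
for i in 1 2 3; do python3 -m pendant '{"commands":[[[0,0,0,-0.001,0,0.0003,0],[0,0,0,-0.001,0,0.0003,0]]]}' | egrep 'tcp|^force|grip' ; done
python3 -c "
from h import *
print(state()['force'],(state()['tcp_pos']-O)@np.c_[EX,EY,EZ])"
```

```text
tcp_pos: [0.4846, -0.0742, 0.036]
force: [-4.2, 0.9, 4.7]
gripper_force: 2.8
tcp_pos: [0.4847, -0.0743, 0.0358]
force: [-6.9, 2.4, 5.9]
gripper_force: 3.9
tcp_pos: [0.4848, -0.0745, 0.0355]
force: [-9.1, 3.4, 7.5]
gripper_force: 5.3
[-9.11376623  3.44727753  7.54794838] [-0.0479088  -0.11810802  0.03545987]
```

Contact started at about x = -0.051, the rocker gave way for about 2.7 mm at about 2 N, and then came a hard stop. I'll back off and check.

```bash
python3 -m pendant '{"commands":[[[0,0,0,-0.001,0,0.0003,0],[0,0,0,-0.001,0,0.0003,0],[0,0,0,0.005,0,-0.001,0],[0,0,0,0.015,0,-0.004,0],[0,0,0,0.03,0,-0.008,0],[0,0,0,0.04,0,-0.012,0],[0,0,0,0.04,0,-0.012,0]]]}'
python3 - <<'E'
from h import *
print((state()['tcp_pos']-O)@np.c_[EX,EY,EZ])
im=[]
for n,(x,y) in dict(scene=(251,250),top=(300,205)).items():
    a=np.load(n+"0.npz")["p"]; p=np.mean([camera(n)[0] for _ in range(4)],0).astype(np.uint8)
    for q in(a,p): 
        im.append(cv2.resize(q[y:y+35,x:x+35,::-1],(390,295),interpolation=cv2.INTER_CUBIC))
        w=q[y:y+35,x:x+35].astype(float); r=np.clip(w[...,0]-np.maximum(w[...,1],w[...,2])-15,0,None)
        yy,xx=np.mgrid[:35,:35]; print(n,r.sum(),(r>0).sum(),x+(r*xx).sum()/r.sum(),y+(r*yy).sum()/r.sum())
cv2.imwrite("pics/b1.png",np.vstack([np.hstack(im[:2]),np.hstack(im[2:])]))
E
```

```text
t: 5.78
tcp_pos: [0.4457, -0.061, 0.0374]
orientation: [0.128, 0.161, 0.978, -0.023]
force: [-0.6, -0.0, -0.8]
width: 0.0004
gripper_force: 0.0
[-0.08925269 -0.1178881   0.03737631]
scene 333.0 24 267.95195195195197 269.3783783783784
scene 390.0 30 269.27435897435896 268.85897435897436
top 197.0 21 322.8071065989848 220.97969543147207
top 188.0 28 321.6010638297872 219.88829787234042
```

View pics/b1.png

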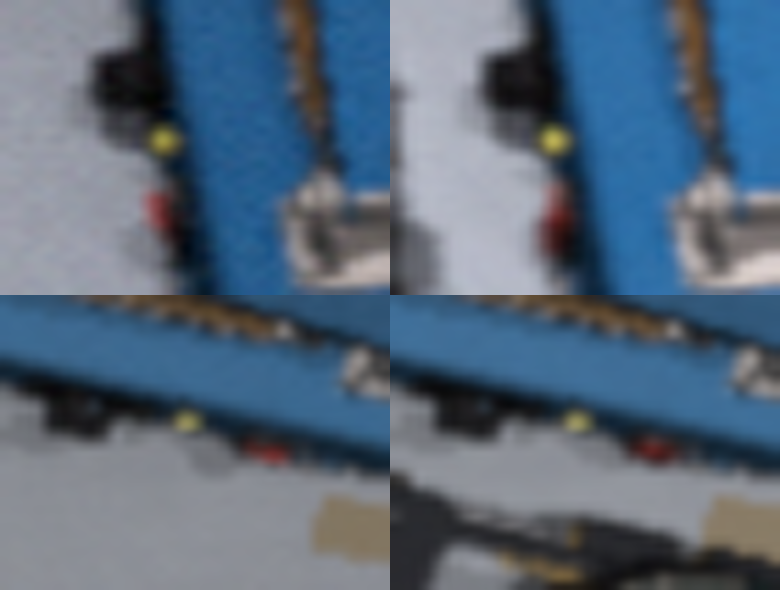

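The rocker's face now shows more red from above in both views (scene (269,269), top (322,220)), so it is tilted to OFF. The knob hasn't changed. Next I'll measure the grip and the carton face.

Run:
```python
from h import *
M=np.c_[EX,EY,EZ]
for n in("scene","top"):
    f=np.load(n+"0.npz"); p,d=f["p"],f["d"]; C=cloud(n,d); v=p.max(-1)
    k=(v<70)&(d>0)&(C[...,2]>.15)&(C[...,2]<.28)
    L=(C-O)@M
    k&=(abs(L[...,0]-.014)<.03)&(L[...,1]>.05)&(L[...,1]<.2)
    Q=L[k]; hb=Q[:,1]+.144; hz=Q[:,2]-.088
    # angle of top surface point: perp offset 28
    ph=np.arctan2(hz,hb); r=np.hypot(hz,hb); q=ph-np.arcsin(np.clip(.028/r,0,1))
    print(n,len(Q),"x",np.percentile(Q[:,0],[5,50,95]).round(3),"y",np.percentile(Q[:,1],[2,50,98]).round(3),"z",np.percentile(Q[:,2],[2,50,98]).round(3),"q",np.percentile(q,[10,50,90,97]).round(3),"r",np.percentile(r,[2,98]).round(3))
    W=C[(d>0)&(C[...,2]>.2)&(C[...,2]<.47)&(C[...,0]>.5)&(C[...,0]<.8)&(C[...,1]>.13)&(C[...,1]<.36)]
    t=np.deg2rad(30)
    for e in (25,30,35):
        t=np.deg2rad(e); s=W[:,:2]@[np.cos(t),np.sin(t)]; print("  carton",e,len(s),np.percentile(s,[1,5,20,50]).round(3))
for y,z in((.135,.116),): print(S(.014,y,z))
```

```text
scene 244 x [-0.001  0.01   0.022] y [0.079 0.107 0.14 ] z [0.202 0.235 0.25 ] q [0.404 0.433 0.448 0.452] r [0.256 0.326]
  carton 25 4816 [0.622 0.719 0.743 0.768]
  carton 30 4816 [0.608 0.715 0.734 0.763]
  carton 35 4816 [0.59  0.7   0.719 0.748]
top 252 x [-0.001  0.008  0.023] y [0.064 0.11  0.144] z [0.186 0.236 0.251] q [0.368 0.433 0.443 0.448] r [0.228 0.328]
  carton 25 2792 [0.615 0.715 0.768 0.788]
  carton 30 2792 [0.601 0.713 0.765 0.773]
  carton 35 2792 [0.583 0.701 0.751 0.756]
[0.62459679 0.14542299 0.116     ]
```

```bash
python3 -c "
from h import *
print(delta(S(-.09,-.10,.30),ori(15)))
print(delta(S(.018,.09,.30),ori(25),p0=S(-.09,-.10,.30),R0=ori(15)))"
```

```text
(array([-0.03,  0.01, -0.01]), array([-0.0649,  0.017 , -0.2545]))
(array([ 0.  , -1.67,  0.  ]), array([-0.1043,  0.19  ,  0.028 ]))
```

```bash
python3 -m pendant '{"commands":[[[0,0,0,-0.065,0.017,-0.255,0],[0,0,0,-0.065,0.017,-0.255,0],[0,0,0,-0.065,0.017,-0.255,0],[0,0,0,-0.065,0.017,-0.255,0],[0,0,0,-0.065,0.017,-0.255,0],[0,0,0,-0.065,0.017,-0.255,0],[0,0,0,-0.065,0.017,-0.255,0],[0,0,0,-0.065,0.017,-0.255,0]]]}'
python3 -c "
from h import *
print(state()['joints'],(state()['tcp_pos']-O)@np.c_[EX,EY,EZ])
print(delta(S(.018,.09,.30),ori(25)))"
```

```text
t: 6.85
tcp_pos: [0.4533, -0.0437, 0.3061]
orientation: [0.134, 0.162, 0.977, -0.023]
force: [0.2, -0.2, -0.9]
width: -0.0001
gripper_force: 0.0
[ 0.55853653 -0.09722745 -0.55610509  2.09259842  0.0495375   0.87442675
  1.21394289] [-0.08759489 -0.09909385  0.30609673]
(array([-0.02, -1.56, -0.01]), array([-0.0998,  0.1893,  0.0339]))
```

```bash
python3 -m pendant '{"commands":[[[0,-1.6,0,-0.1,0.19,0.03,0],[0,-1.6,0,-0.1,0.19,0.03,0],[0,-1.6,0,-0.1,0.19,0.03,0],[0,-1.6,0,-0.1,0.19,0.03,0],[0,-1.6,0,-0.1,0.19,0.03,0],[0,-1.6,0,-0.1,0.19,0.03,0],[0,-1.6,0,-0.1,0.19,0.03,0],[0,-1.6,0,-0.1,0.19,0.03,0]]]}'
python3 - <<'E'
from h import *
print(state()['joints'],(state()['tcp_pos']-O)@np.c_[EX,EY,EZ])
print(delta(S(.018,.098,.245),ori(25)))
im=[]
for n,(x,y,w,h) in dict(scene=(215,110,120,120),top=(210,110,120,120)).items():
    p,d=camera(n); im.append(cv2.resize(p[y:y+h,x:x+w,::-1],(400,400),interpolation=2))
cv2.imwrite("pics/g1.png",np.hstack(im))
E
```

```text
t: 7.52
tcp_pos: [0.6093, 0.1026, 0.2948]
orientation: [0.208, 0.159, 0.964, -0.036]
force: [-0.2, -0.8, -0.3]
width: 0.0003
gripper_force: 0.0
[ 0.30238686  0.25792986 -0.77265215  1.86146183  0.63214804  0.86791528
  0.45687624] [0.01324158 0.08952333 0.29480711]
(array([-0.04, -0.1 ,  0.01]), array([0.0162, 0.0087, 0.0473]))
```

View pics/g1.png

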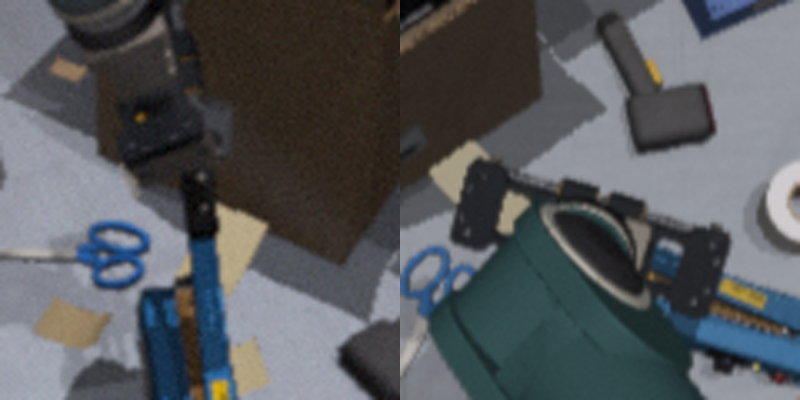

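The picture shows the fingers above the grip (scene (200,175) in the crop), with the carton well clear of the gripper. Now down to contact.

```bash
python3 -m pendant '{"commands":[[[0,0,0,0.008,0.004,0.025,0],[0,0,0,0.016,0.008,0.045,0],[0,0,0,0.017,0.008,0.05,0],[0,0,0,0.019,0.008,0.053,0],[0,0,0,0.019,0.008,0.053,0]]]}'
python3 -c "
from h import *
print(state()['force'],(state()['tcp_pos']-O)@np.c_[EX,EY,EZ])
for y,z in((.108,.214),(.1175,.194),(.128,.165),(.133,.14),(.136,.122)): print(delta(S(.018,y,z),ori(25))[1])"
```

```text
t: 8.03
tcp_pos: [0.617, 0.1075, 0.2411]
orientation: [0.21, 0.159, 0.964, -0.037]
force: [-1.0, 0.6, 1.0]
width: 0.0005
gripper_force: 0.0
[-0.97825281  0.61794781  1.04785521] [0.01891388 0.09665568 0.2411472 ]
[0.0122 0.0114 0.0242]
[0.0205 0.021  0.0424]
[0.0326 0.0316 0.0687]
[0.043  0.0367 0.0914]
[0.0505 0.0398 0.1077]
```

Press down along the arc, stopping short of shut first.

```bash
python3 -m pendant '{"commands":[[[0,0,0,0.006,0.006,0.012,0],[0,0,0,0.012,0.011,0.024,0],[0,0,0,0.016,0.016,0.033,0],[0,0,0,0.02,0.021,0.042,0],[0,0,0,0.024,0.024,0.051,0],[0,0,0,0.028,0.028,0.06,0],[0,0,0,0.033,0.032,0.069,0],[0,0,0,0.036,0.034,0.077,0],[0,0,0,0.039,0.035,0.084,0],[0,0,0,0.042,0.036,0.089,0]]]}'
python3 -c "
from h import *
print((state()['tcp_pos']-O)@np.c_[EX,EY,EZ])
for y,z in((.136,.122),): print(delta(S(.018,y,z),ori(25))[1])"
```

```text
t: 8.87
tcp_pos: [0.6285, 0.1425, 0.1427]
orientation: [0.211, 0.159, 0.964, -0.036]
force: [0.4, -0.4, 1.5]
width: 0.0005
gripper_force: 0.3
[0.01862653 0.13344323 0.14265412]
[0.0092 0.0026 0.0185]
```

```bash
python3 -m pendant '{"commands":[[[0,0,0,0.002,0.001,0.004,0],[0,0,0,0.004,0.001,0.008,0],[0,0,0,0.006,0.002,0.012,0],[0,0,0,0.008,0.002,0.016,0],[0,0,0,0.009,0.002,0.018,0],[0,0,0,0.009,0.002,0.018,0]]]}'| egrep 'tcp|^force|grip'
for i in 1 2; do python3 -m pendant '{"commands":[[[0,0,0,0.0005,0,0.001,0],[0,0,0,0.001,0,0.002,0],[0,0,0,0.001,0,0.002,0]]]}' | egrep 'tcp|^force|grip' ; done
```

```text
tcp_pos: [0.6275, 0.1446, 0.1215]
force: [-0.3, -0.4, 0.5]
gripper_force: 0.0
tcp_pos: [0.6278, 0.1448, 0.1201]
force: [-1.3, -0.1, 2.2]
gripper_force: 0.9
tcp_pos: [0.628, 0.1448, 0.1196]
force: [-6.8, -1.3, 13.2]
gripper_force: 6.5
```

Hard stop at the expected height (0.120). Hold briefly, then draw up and away.

```bash
python3 -m pendant '{"commands":[[[0,0,0,0.0005,0,0.001,0],[0,0,0,0.0005,0,0.001,0],[0,0,0,0.0005,0,0.001,0],[0,0,0,0.0005,0,0.001,0],[0,0,0,-0.01,0,-0.02,0],[0,0,0,-0.02,0,-0.05,0],[0,0,0,-0.04,0,-0.09,0],[0,0,0,-0.04,0,-0.13,0],[0,0,0,-0.03,0,-0.16,0],[0,0,0,0.01,0,-0.19,0]]]}'
python3 -m pendant '{"commands":[[[0,0,0,0.08,0.01,-0.06,0],[0,0,0,0.08,0.01,-0.06,0],[0,0,0,0.12,0.01,-0.06,0],[0,0,0,0.12,0.01,-0.06,0],[0,0,0,0.12,0.01,-0.06,0],[0,0,0,0.12,0.01,-0.06,0]]]}'
python3 - <<'E'
from h import *
M=np.c_[EX,EY,EZ]; im=[]
for n,(x,y,w,h) in dict(scene=(180,130,130,220),top=(190,130,200,130)).items():
    p,d=camera(n); C=cloud(n,d); L=(C-O)@M
    k=(p.max(-1)<70)&(d>0)&(abs(L[...,0]-.014)<.03)&(L[...,1]>.10)&(L[...,1]<.2)&(L[...,2]>.07)&(L[...,2]<.28)
    Q=L[k]; print(n,len(Q),np.percentile(Q[:,2],[5,50,95]).round(4) if len(Q) else '')
    im.append(cv2.resize(p[y:y+h,x:x+w,::-1],None,fx=440/h,fy=440/h) if n=="scene" else cv2.resize(p[y:y+h,x:x+w,::-1],(520,338)))
im[1]=cv2.copyMakeBorder(im[1],0,440-338,0,0,0); cv2.imwrite("pics/f1.png",np.hstack(im)); print(state()['force'])
E
```

```text
t: 10.7
tcp_pos: [0.5551, 0.1705, 0.2889]
orientation: [0.213, 0.162, 0.963, -0.035]
force: [0.5, 0.3, 1.4]
width: 0.0005
gripper_force: 0.0
t: 11.2
tcp_pos: [0.4285, 0.2235, 0.2893]
orientation: [0.211, 0.159, 0.964, -0.036]
force: [0.2, 0.6, 0.5]
width: 0.0
gripper_force: 0.0
scene 165 [0.0997 0.1143 0.1186]
top 187 [0.0887 0.114  0.1178]
[-0.48281439 -0.61704805  0.16296771]
```

View pics/f1.png

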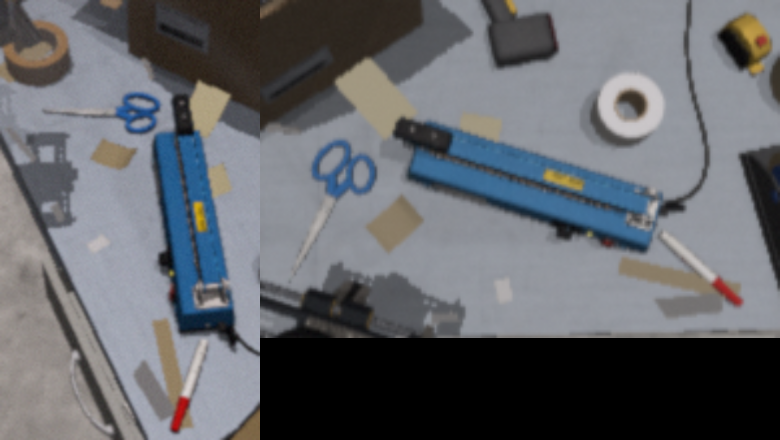

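The arm is shut, with the grip top at about 0.116 m (crop (182,115)). The marker, labels, tape and scissors are where they lay, and the robot is clear.

```bash
python3 -c "
from plant import *
print(finish_job())"
```

```text
the job is handed in; nothing more can be done
None
```

I pressed the rocker to off while the arm was still up, then pushed the arm fully shut and drew the robot clear; the job is handed in, but no verdict came back. The last pictures showed the arm shut and the knob and loose things where they lay; that the rocker is off I judged from its feel and a before-and-after picture.

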